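Load the fresh cell into the pump tester's sprung battery cradle

ROBOT

A 7-joint arm with a two-finger parallel gripper is mounted at the origin on the work surface. World frame = base frame: x ahead of the robot, y to its left, z up, the work surface at z = 0. Lengths are in m, angles in degrees, forces in N, time in s.
With the tool pointing down it reaches from about 0.4 to 0.75 m from the base axis. Payload 19.5 kg.
Tool frame: the origin (TCP) lies midway between the tips of the shut fingers; the grasp point (between the pads) lies 19 mm behind it; z points along the fingers, y is the line along which they close (so a half turn about z gives the same grasp; the last joint's range is limited). The gripper opens to 85 mm and grips with 20 to 120 N. Pads are 22 mm wide; open, the fingers measure 114 mm over their backs; the gripper's body (76 mm by 85 mm) begins 54 mm behind the grasp point. The pads swing forward as they close: fully open they stand 13 mm farther back than shut.
Start: joints at [-2.389, 40.479, -1.581, 85.061, 1.261, 54.483, -4.326], TCP at [0.575, 0, 0.231] pointing down, gripper open.
Joint ranges: [-155.06, 155.06], [-18.47, 123.98], [-90, 86.84], [0, 140.48], [-83.41, 263.41], [0, 116], [-161.91, 161.91]. Speed limits (degrees/s): [108.29, 108.29, 147.25, 147.25, 172.46, 172.46, 172.46].

INTERFACE

Orientations are given as [roll, pitch, yaw] about the fixed x, y, z axes, in that order (R = Rz(yaw) Ry(pitch) Rx(roll)).
In Python, from bench import get_state, snapshot, camera_info, sign_off gives the robot as it stands. The module is installed in compiled form; this text tells all that it offers.
- The arm moves only by the shell command python3 -m inch 'ROWS' [FORCE]. ROWS is JSON, a list of rows, each an object with "dp": the shift along the world's x, y, z in m, a list of three; "turn": the turn, a rotation vector about the world's x, y, z in rad, a list of three; "jaw": the closure, from 0 (fully open) to 1 (shut). A call has 1 to 10 rows; each row shifts and turns the commanded pose from where the row before left it; what a row does not reach is not made up. A row lasts 1/8 s, in which the tool goes at most 62.5 mm and 10.7 degrees, less where a joint would pass 70% of its speed; a pose out of reach is approached as far as the arm can. A call is refused whole if a number of a shift passes 0.0625 or a number of a turn 0.188, either way. A call with a gripper value outside its range is refused whole. The fingers move at their own pace and stop on an object; FORCE is the grip in N (left out, the last holds). Time passes only in rows, so rows that do not move let the fingers close. It gives the time, the measured TCP pose, the force, the opening and the grip force at its end, in the units of the state.
- get_state(): the state, without advancing time (a new reading comes with each control period).
- snapshot(name): name is "scene" or "side" or "wrist"; returns the picture (480x640x3 uint8, red, green, blue); there is no depth.
- camera_info(name): a dict with "fx", "fy", "cx", "cy" (pixels), "origin" and "orientation" of the camera in the world; the wrist camera has in their place "mount" (4x4, takes a point from camera to tool coordinates, whose origin is the TCP and whose axes are the flange's). Camera axes: x right, y up, looking along -z (the intrinsics and any distortion apply to the point x, -y, -z); pixel columns grow to the right and rows downward; lengths in m; the calibration is good to about 2 mm. A picture is of the moment at which its call begins: read the wrist's pose just before it. camera_info takes no time and is no camera call.
- sign_off(): hands the job in; it is judged then, once.
The state is a dict: "time": time; "qpos": joint angles; "joint_vel": joint speeds; "joint_efforts": joint torques, N m; "eef_pos": TCP position; "tool_rot": TCP orientation; "contact_force": force on the tool from outside, world axes, zero at the start; "moment": the same for the moment, N m; "opening": finger opening in m; "gripper_force": force on a finger pad.
Only numpy, scipy, OpenCV 4.12 (cv2) and the standard library are available. Lean on these libraries where they do the work, as an engineer would, in place of code of your own. Each camera call takes 0.05 s, during which the arm holds its last target. There are 200 camera calls.

TASK

Take the green cell from the blue rack and load it into the battery cradle on the white tester: flat end first and low, under the black hood and pressed back on the coil spring, then roll the button end down past the red lip and let it ease forward under the lip, so that the cell is left lying level and held in the cradle. Be gentle, do not force the spring, the lip or the cradle, and leave the spent grey cell and the other things on the bench where they are.

Things in the scene. Friction and masses are not known exactly. Their poses are not given: they have to be found in the camera images.
- fresh_mid (a point): Centre of the green cell: a rigid cylinder 26 mm in diameter with a white band near its button end; body 63.5 mm plus a steel button 9 mm across and 2 mm long, 65.5 mm over all, about 95 g. x axis along the cell towards the button. In the rack it lies level on two wires, its underside 28 mm above the bench. The point is on the axis, half-way along the overall length.
- fresh_button (a point): Tip of the green cell's button, on its axis, 32.75 mm from the centre; axes as the cell's.
- fresh: The same green cell; this point is on its underside as it lies in the rack, 13 mm below its centre. The cell's z axis is up there.
- spent_mid (a point): Centre of the spent cell: grey, otherwise like the green one; it lies parallel to it in the rack's other rest, 90 mm away. Leave it. Which rest holds which cell varies.
- rack: Fixed blue rack, base 110 x 180 x 8 mm, with two wire rests 90 mm apart; origin at the centre of its underside; the cells lie along its x axis, buttons to +x. The rests (20 mm wide) are narrower than a cell, so fingers can pass on both sides down to 8 mm above the bench.
- tester: Fixed white case, 200 (x) x 130 (y) x 30 mm, with the grey battery cradle on its flat top; origin at the centre of its underside, z up, x from the spring end towards the lip end. The cradle is screwed down through slots: wires, lip, hood and spring together sit up to 9 mm either way along x from nominal, not reported, different each time: feel (or see) it. It does not shift in use.
- bay (a point): Nominal centre of a loaded cell: 59 mm above the bench, 12.25 mm to +x of the case's centre; axes are the tester's, x from spring to lip. Two wires, 20 mm wide over all, carry the cell from x -25 to +27 mm; nothing beside them stands above the case top. Loaded, the button rests against the lip wall and the spring is pressed 4 mm. More than 14 N between cell and tester is too rough.
- lip (a point): Nominal place of the red lip's lower free edge, 24.75 mm in x and 15.5 mm up from the bay point. The lip is 4 mm thick (its top is also the top of the lip wall), 22 mm wide like the wall (10 mm thick), and reaches 8 mm from the wall's face back over the cell's button end. The edge is square: pressing down on it does not help the cell past.
- spring_tip (a point): Nominal foremost point of the spring's contact at rest, a rounded cap of 9 mm radius, at x -28.75 mm on the bay axis. It is pushed towards -x at 0.7 N per mm (plus 0.015 N per mm/s) and is solid after 13 mm (9.1 N). To bring the button end down past the lip, keep it pressed about 11 to 12.5 mm (7.7 to 8.7 N) all the way, turning slowly, then let the cell ease forward before letting go.
- hood (a point): Nominal front edge of the hood's underside, x -36.25 mm and 30 mm up from the bay point; 3 mm thick, runs 36 mm to -x, 38 mm wide inside, 44 outside. A level cell cannot enter: tilt it 30 degrees, button up, come in backwards along its axis just over the lip. Press with the flat end's centre 5 to 7 mm above the bay axis (sliding it down the loaded spring rubs hard), roll, and sink it last.
- motor: Black pump motor standing on end, 48 mm in diameter, 96 mm tall, origin at the centre of its underside; leave it.
- cleaner: Orange can, 50 mm in diameter, 100 mm tall, origin at the centre of its underside; leave it.
- driver: Screwdriver lying on the bench along its x axis; leave it.
Not all that is in view belongs to the job. Of the things like the fresh, leave any that is pink; of the rest the smaller one is meant.

How it is judged:
By the outcome, as a careful person would: the job done as asked, in the order asked, and still so for the second after the job is handed in, with the robot touching nothing.
It also fails if it takes over 72 s, if anything falls off the work surface, if the arm or the gripper's body presses on something with over 40 N, if the wrist force passes 120 N, or if a joint passes its speed limit or range.

## Working session

There is one attempt and no reset: what is moved stays moved. The work goes in short steps, Python scripts to look and compute and a shell command to move; the robot and the scene stay as the last step left them, time stands still between calls to the robot, and variables do not carry over. Pictures are saved under pics/ and viewed, at most 10 in all, crops included, and the job is handed in when it is done.

```bash
mkdir -p pics; python3 - <<'E'
from bench import *
import cv2
for n in("scene","side","wrist"):
    print(n,camera_info(n))
    if n!="wrist":cv2.imwrite(f"pics/{n}0.png",snapshot(n)[:,:,::-1])
s=get_state();print(s)
E
```

```text
scene {'fx': 459.1050665360922, 'fy': 459.1050665360922, 'cx': 314.798529603261, 'cy': 239.55756868140793, 'origin': array([1.25330024, 0.12493314, 0.71021841]), 'orientation': array([ 45.59493689,   0.91779228, 108.20787325])}
side {'fx': 571.6411787523391, 'fy': 571.6411787523391, 'cx': 322.865194953484, 'cy': 239.1819789788777, 'origin': array([0.21652714, 0.51166699, 0.76547166]), 'orientation': array([  45.98217208,    0.6610666 , -144.55133658])}
wrist {'fx': 430.3278133469908, 'fy': 430.3278133469908, 'cx': 324.6093022713211, 'cy': 236.35471231710838, 'mount': array([[-1.95969907e-04,  9.52510027e-01,  3.04507158e-01,
         7.79736046e-02],
       [ 9.99999971e-01,  1.43996852e-04,  1.93136531e-04,
        -6.24515385e-04],
       [ 1.40116410e-04,  3.04507187e-01, -9.52510028e-01,
        -1.42910173e-01],
       [ 0.00000000e+00,  0.00000000e+00,  0.00000000e+00,
         1.00000000e+00]])}
{'time': 0.1, 'qpos': array([-2.38918805, 40.50841314, -1.58450081, 85.07948411,  1.25658286,
       54.48334795, -4.32630144]), 'joint_vel': array([ 0.08665922, -0.07133913, -0.06229292, -0.11739521,  0.00775143,
       -0.01802344,  0.06721821]), 'joint_efforts': array([-1.01652397e-04, -8.84291911e+01,  1.23564016e+00, -2.36457235e+01,
        1.69519259e-02,  4.99342714e-03, -1.35922505e-06]), 'eef_pos': array([5.74775134e-01, 3.61421296e-05, 2.30902558e-01]), 'tool_rot': array([-1.79945807e+02, -2.99530094e-03,  8.99987690e+01]), 'contact_force': array([-0.14705268,  0.66865963, -0.29429109]), 'moment': array([ 0.01262709, -0.0025101 , -0.04513668]), 'gripper_force': 0.0, 'opening': 0.08531216996418414}
```

View pics/scene0.png

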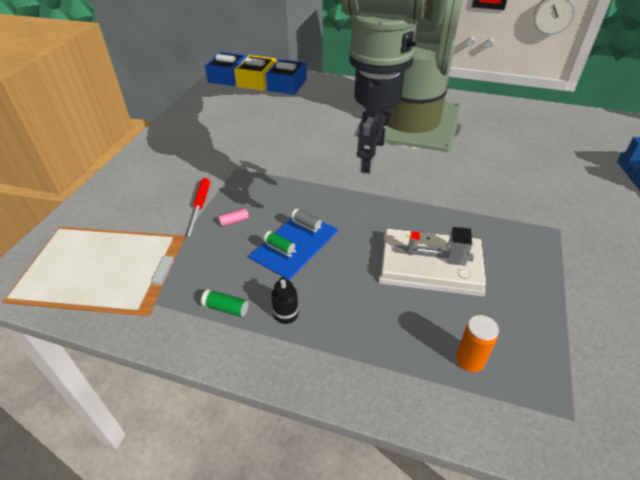

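View pics/side0.png

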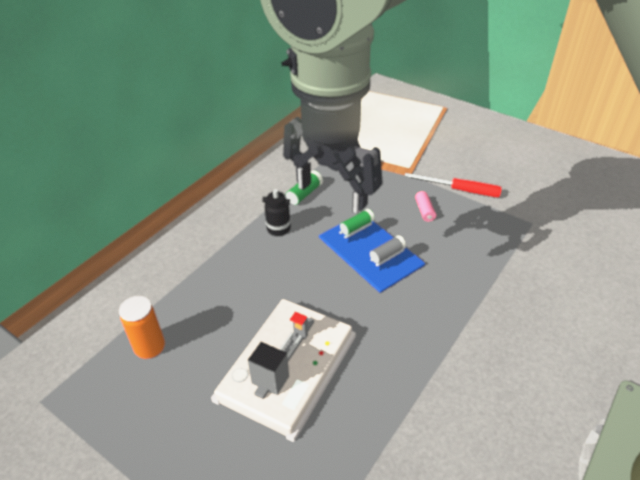

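Candidates in the scene view: a green cell in the rack at (280,241), a larger green cylinder on the bench at (225,302), a pink one at (233,217) and the grey spent cell at (307,220). I choose the rack one at (280,241). Next is a close crop to check it and to measure the rack and tester.

```bash
python3 - <<'E'
import cv2,numpy as np
a=cv2.imread("pics/scene0.png");b=cv2.imread("pics/side0.png")
def c(im,x,y):
    o=cv2.resize(im[y:y+100,x:x+133],(400,300),interpolation=cv2.INTER_CUBIC)
    return o
o=np.vstack([np.hstack([c(a,225,190),c(a,365,215)]),np.hstack([c(b,305,195),c(b,0,0)*0])])
t=cv2.resize(b[295:445,200:400][:, :],(400,300),interpolation=cv2.INTER_CUBIC)
o[300:,400:]=t
cv2.imwrite("pics/crop1.png",o)
E
```

```text
(no output)
```

View pics/crop1.png

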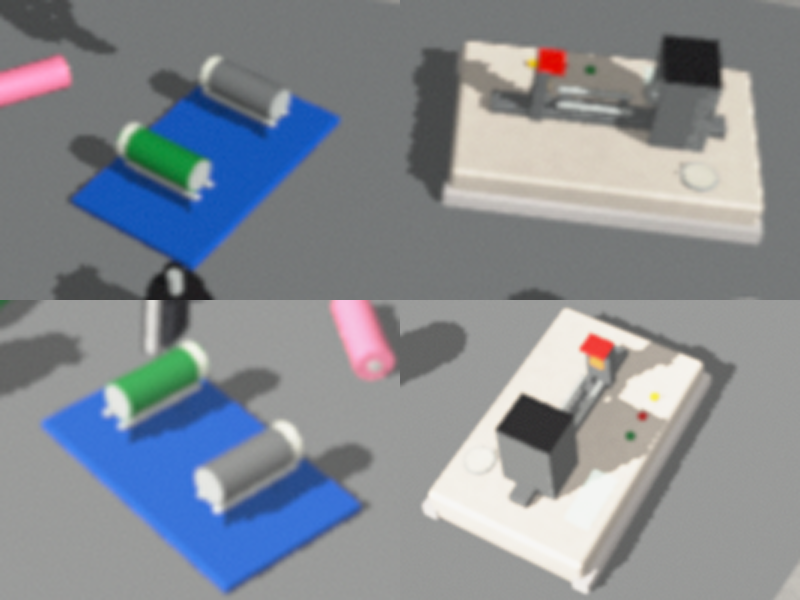

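The crop confirms the 65 mm green cell in the rack, with the spent grey one beside it and the white band (button end) up-left in the scene view. The hood is at scene ~(461,240) and the red lip at ~(415,236).

```bash
cat >h.py <<'E'
import numpy as np,cv2
from scipy.spatial.transform import Rotation as R
from scipy.optimize import least_squares
from bench import *
def proj(n,P,s=None):
    c=camera_info(n);P=np.atleast_2d(P)
    if n=="wrist":
        T=R.from_euler('xyz',s["tool_rot"],degrees=True).as_matrix()
        t=(P-s["eef_pos"])@T; M=np.array(c["mount"]); q=(t-M[:3,3])@M[:3,:3]
    else: q=(P-c["origin"])@R.from_euler('xyz',c["orientation"],degrees=True).as_matrix()
    return np.c_[c["fx"]*q[:,0]/-q[:,2]+c["cx"],c["fy"]*-q[:,1]/-q[:,2]+c["cy"]]
def pose(p,L):
    c,s=np.cos(p[2]),np.sin(p[2]);L=np.atleast_2d(L).astype(float)
    return np.c_[p[0]+c*L[:,0]-s*L[:,1],p[1]+s*L[:,0]+c*L[:,1],L[:,2]]
E
python3 - <<'E'
from h import *
S=lambda x,y,ox,oy,k:(ox+x/k,oy+y/k)
sr=lambda x,y:S(x,y,225,190,3.008); st=lambda x,y:S(x-400,y,365,215,3.008)
dr=lambda x,y:S(x,y-300,305,195,3.008); dt=lambda x,y:S(x-400,y-300,200,295,2)
b=.008
# rack: +x = toward left-up in scene. left corner = (+x, ?)
def rack(p,side):
    k=[(.055,s*.09,b) for s in(1,-1)]+[(-.055,s*.09,b) for s in(1,-1)]
    W=pose(p,k);return W
obs=[("scene",(72,200),sr,( .055,-1)),("scene",(200,265),sr,(-.055,-1)),("scene",(340,120),sr,(-.055,1)),
("side",(42,424),dr,(-.055,-1)),("side",(227,592),dr,(-.055,1)),("side",(362,507),dr,(.055,1))]
f=lambda p:np.concatenate([proj(n,pose(p,(l[0],l[1]*p[3],b)))[0]-g(*q) for n,q,g,l in obs])
best=None
for sg in(1,-1):
  for y in np.arange(-3,3.2,.8):
    r=least_squares(lambda p:f([p[0],p[1],p[2],sg*.09]),[.6,-.1,y],loss='soft_l1')
    if best is None or r.cost<best[0].cost:best=(r,sg)
r,sg=best;print("rack",r.x[:2],np.degrees(r.x[2]),sg,r.cost,r.fun.round(1))
rp=r.x
for yy in(.045,-.045):
  P=pose(rp,[(0,yy,.041)]);print(P,proj("scene",P),proj("side",P))
# tester
h=.092;l=.0785;B=.01225
O=[]
for n,g,q in(("scene",st,[(465,42),(750,72),(762,210),(450,182)]),("side",dt,[(565,308),(705,362),(585,572),(430,497)])):
  pass
# scene: left=+x; far = toward base
def tf(p):
    u,v,a,dx,w=p
    e=[]
    def add(n,q,g,L): e.extend(proj(n,pose((u,v,a),L))[0]-g(*q))
    # yaw~-90: tester +x=-y world, tester y=+x world (towards scene cam)
    add("scene",(465,42),st,(.1,-.065,.03));add("scene",(750,72),st,(-.1,-.065,.03))
    add("side",(565,308),dt,(.1,.065,.03));add("side",(705,362),dt,(.1,-.065,.03))
    for n,g,c in(("scene",st,[(655,83),(721,86),(718,40),(662,37)]),("side",dt,[(525,396),(498,430),(549,452),(578,412)])):
        for q,L in zip(c,[(B-.03625,.022),(B-.07225,.022),(B-.07225,-.022),(B-.03625,-.022)]):
            add(n,q,g,(L[0]+dx,L[1],h))
    for q,L in zip([(597,334),(616,346),(609,361),(581,351)],[(B+.04275,.011),(B+.04275,-.011),(B+.02475,-.011),(B+.02475,.011)]):
        add("side",q,dt,(L[0]+dx,L[1],l))
    return np.array(e)
r=least_squares(tf,[.6,.15,-1.5,0,0],loss='soft_l1');print("tester",r.x,np.degrees(r.x[2]),r.cost);print(r.fun.reshape(-1,2).round(1).tolist())
E
```

```text
Traceback (most recent call last):
  File "h.py", line 6, in proj
    c=camera_info(n);P=np.atleast_2d(P)
ValueError: time passes only in moves, steps and waits
```

```bash
python3 - <<'E'
from bench import *
import pickle;pickle.dump({n:camera_info(n) for n in("scene","side","wrist")},open("cam.pkl","wb"));print(get_state()["time"])
E
sed -i 's/c=camera_info(n);/c=CI[n];/; s/^from bench import \*/from bench import *\nimport pickle;CI=pickle.load(open("cam.pkl","rb"))/' h.py
cat >fit0.py <<'E'
from h import *
S=lambda x,y,ox,oy,k:(ox+x/k,oy+y/k)
sr=lambda x,y:S(x,y,225,190,3.008); st=lambda x,y:S(x-400,y,365,215,3.008)
dr=lambda x,y:S(x,y-300,305,195,3.008); dt=lambda x,y:S(x-400,y-300,200,295,2)
b=.008
obs=[("scene",(72,200),sr,( .055,-1)),("scene",(200,265),sr,(-.055,-1)),("scene",(340,120),sr,(-.055,1)),
("side",(42,424),dr,(-.055,-1)),("side",(227,592),dr,(-.055,1)),("side",(362,507),dr,(.055,1))]
f=lambda p:np.concatenate([proj(n,pose(p,(l[0],l[1]*p[3],b)))[0]-g(*q) for n,q,g,l in obs])
best=None
for sg in(1,-1):
  for y in np.arange(-3,3.2,1.5):
    r=least_squares(lambda p:f([p[0],p[1],p[2],sg*.09]),[.6,-.1,y],loss='soft_l1')
    if best is None or r.cost<best[0].cost:best=(r,sg)
r,sg=best;print("rack",r.x[:2],np.degrees(r.x[2]),sg,r.cost,r.fun.round(1))
rp=r.x
for yy in(.045,-.045):
  P=pose(rp,[(0,yy,.041)]);print(P,proj("scene",P),proj("side",P))
h=.092;l=.0785;B=.01225
def tf(p):
    u,v,a,dx=p
    e=[]
    def add(n,q,g,L): e.extend(proj(n,pose((u,v,a),L))[0]-g(*q))
    add("scene",(465,42),st,(.1,-.065,.03));add("scene",(750,72),st,(-.1,-.065,.03))
    add("side",(565,308),dt,(.1,.065,.03));add("side",(705,362),dt,(.1,-.065,.03))
    for n,g,c in(("scene",st,[(655,83),(721,86),(718,40),(662,37)]),("side",dt,[(525,396),(498,430),(549,452),(578,412)])):
        for q,L in zip(c,[(B-.03625,.022),(B-.07225,.022),(B-.07225,-.022),(B-.03625,-.022)]):
            add(n,q,g,(L[0]+dx,L[1],h))
    for q,L in zip([(597,334),(616,346),(609,361),(581,351)],[(B+.04275,.011),(B+.04275,-.011),(B+.02475,-.011),(B+.02475,.011)]):
        add("side",q,dt,(L[0]+dx,L[1],l))
    return np.array(e)
r=least_squares(tf,[.6,.15,-1.5,0],loss='soft_l1');print("tester",r.x,np.degrees(r.x[2]),r.cost);print(r.fun.reshape(-1,2).round(1).tolist())
E
python3 fit0.py
```

```text
0.1
rack [ 0.59093021 -0.14961099] 253.74679325391347 -1 5.813401291100726 [ 0.4 -1.3 -0.5 -1.1  0.6 -3.4 -2.2 -0.  -0.2 -0.3 -0.4 -0.8]
[[ 0.63413175 -0.16220571  0.041     ]] [[281.78185407 241.7762381 ]] [[354.32252088 223.59238207]]
[[ 0.54772867 -0.13701627  0.041     ]] [[306.74523523 217.69424543]] [[387.13837632 250.03854068]]
tester [ 5.59168757e-01  1.41275129e-01 -1.43632247e+00 -1.28910394e-03] -82.29521562962117 25.15335116259856
[[0.2, -3.7], [0.4, -3.1], [0.5, -0.6], [0.6, 1.1], [2.6, -3.4], [0.0, -2.2], [-0.2, -2.4], [-0.4, -3.4], [-0.8, -2.2], [-1.1, -0.3], [0.4, 1.2], [-0.8, 1.6], [-2.5, -1.0], [0.6, -1.8], [-1.7, -0.8], [-0.4, -1.2]]
```

```bash
python3 -m inch '[{"dp":[0.014,-0.04,0],"turn":[0,0,-0.071],"jaw":0},{"dp":[0.014,-0.04,0],"turn":[0,0,-0.071],"jaw":0},{"dp":[0.014,-0.04,0],"turn":[0,0,-0.071],"jaw":0},{"dp":[0.014,-0.04,0],"turn":[0,0,-0.072],"jaw":0},{"dp":[0,0,0],"turn":[0,0,0],"jaw":0},{"dp":[0,0,0],"turn":[0,0,0],"jaw":0}]'
python3 - <<'E'
from h import *
import pickle
s=get_state();im=snapshot("wrist");cv2.imwrite("pics/w1.png",im[:,:,::-1]);pickle.dump(s,open("w1.pkl","wb"))
for n,q in(("motor scene",("scene",286,316)),("motor side",("side",278,230)),("cleaner",("scene",473,365)),("big",("scene",225,308))):
    r=least_squares(lambda p:proj(q[0],[p[0],p[1],0])[0]-q[1:],[.6,0]);print(n,r.x.round(3))
c=pose((.59093,-.14961,np.radians(253.747)),[(0,-.045,.041),(.03275,-.045,.041),(-.03275,-.045,.041),(0,.045,.041)])
print(c,proj("wrist",pose((.59093,-.14961,np.radians(253.747)),[(0,.045,.041),(.03275,.045,.041),(-.03275,.045,.041)]),s).round())
E
```

```text
time: 0.85
eef_pos: [0.6308, -0.1593, 0.2309]
tool_rot: [-180.0, -0.0, 73.7]
contact_force: [-0.3, 0.5, 0.6]
opening: 0.0853
gripper_force: 0.0
motor scene [ 0.78 -0.1 ]
motor side [ 0.771 -0.1  ]
cleaner [0.78  0.243]
big [ 0.798 -0.219]
[[ 0.54772842 -0.13701543  0.041     ]
 [ 0.53856237 -0.16845659  0.041     ]
 [ 0.55689446 -0.10557428  0.041     ]
 [ 0.63413158 -0.16220457  0.041     ]] [[331. 205.]
 [331. 244.]
 [331. 163.]]
```

View pics/w1.png

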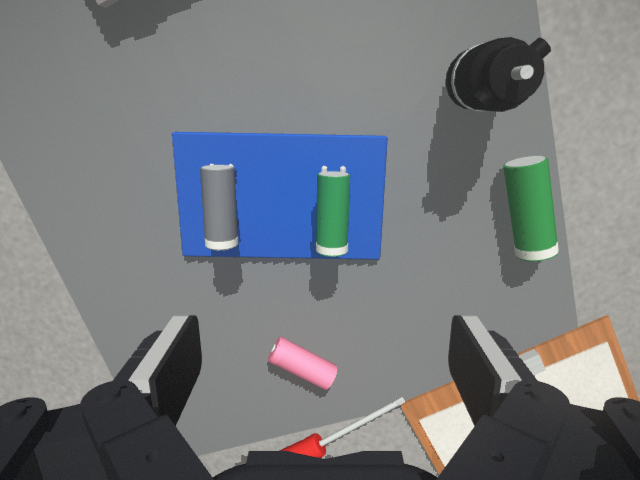

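The wrist view shows the green cell from (333,170), flat end, to (332,254), band end. The spent cell is at (220,205), the motor at (495,75) and the oversize decoy at (530,207). I refine the fit with this view.

```bash
python3 - <<'E'
from h import *
s=pickle.load(open("w1.pkl","rb"));im=cv2.imread("pics/w1.png")
hsv=cv2.cvtColor(im,cv2.COLOR_BGR2HSV)
g=((hsv[...,0]>50)&(hsv[...,0]<75)&(hsv[...,1]>120)).astype(np.uint8)[120:280,280:400]
ys,xs=np.nonzero(g);print("green x",xs.min()+280,xs.max()+281,"y",ys.min()+120,ys.max()+121)
for r in(185,200,215,230): k=np.nonzero(g[r-120])[0]+280;print(r,k.min(),k.max()+1)
obs=[((174,133),(-1,-1)),((387,136),(-1,1)),((380,258),(1,1)),((183,256),(1,-1))]
f=lambda p:np.concatenate([proj("wrist",pose(p,(.055*a,.09*b,.008)),s)[0]-q for q,(a,b) in obs])
r=least_squares(f,[.591,-.15,4.43]);print(r.x,np.degrees(r.x[2]),r.fun.round(1))
p=r.x
print(pose(p,(0,.045,.041)))
P=lambda L:proj("wrist",pose(p,L),s).round(1).tolist()
print("top silhouettes",P([(-.03275,.045,.054),(-.03275,.045,.028),(.03075,.045,.054),(0,.045+.013,.041),(0,.045-.013,.041)]))
E
```

```text
green x 317 350 y 174 256
185 322 349
200 320 349
215 319 348
230 318 348
[ 0.59248993 -0.15288136  4.41296833] 252.84446036192958 [-2.5 -0.9  1.6 -0.5  1.3  1.5 -0.2  0.7]
[[ 0.63548776 -0.16615486  0.041     ]]
top silhouettes [[335.0, 170.2], [334.3, 165.0], [333.2, 250.6], [350.0, 209.0], [317.4, 208.5]]
```

```bash
python3 -m inch '[{"dp":[0.0034,-0.010,-0.03],"turn":[0.125,-0.038,0],"jaw":0},{"dp":[0,0,-0.03],"turn":[0.125,-0.038,0],"jaw":0},{"dp":[0,0,-0.04],"turn":[0,0,0],"jaw":0},{"dp":[0,0,-0.04],"turn":[0,0,0],"jaw":0},{"dp":[0,0,-0.03],"turn":[0,0,0],"jaw":0},{"dp":[0,0,-0.025],"turn":[0,0,0],"jaw":0},{"dp":[0,0,-0.014],"turn":[0,0,0],"jaw":0},{"dp":[0,0,0],"turn":[0,0,0],"jaw":0.2},{"dp":[0,0,0],"turn":[0,0,0],"jaw":0.4},{"dp":[0,0,0],"turn":[0,0,0],"jaw":0.45}]' 60
python3 - <<'E'
from h import *
s=get_state();im=snapshot("wrist");cv2.imwrite("pics/w2.png",im[:,:,::-1]);pickle.dump(s,open("w2.pkl","wb"))
print(s["eef_pos"],s["tool_rot"],s["opening"])
E
```

```text
time: 2.15
eef_pos: [0.6348, -0.1701, 0.0232]
tool_rot: [179.8, -15.0, 73.7]
contact_force: [-0.3, -0.1, -0.6]
opening: 0.0469
gripper_force: 0.0
[ 0.63479116 -0.17008536  0.02321467] [179.7751546  -14.96555222  73.71493356] 0.046942217311284624
```

View pics/w2.png

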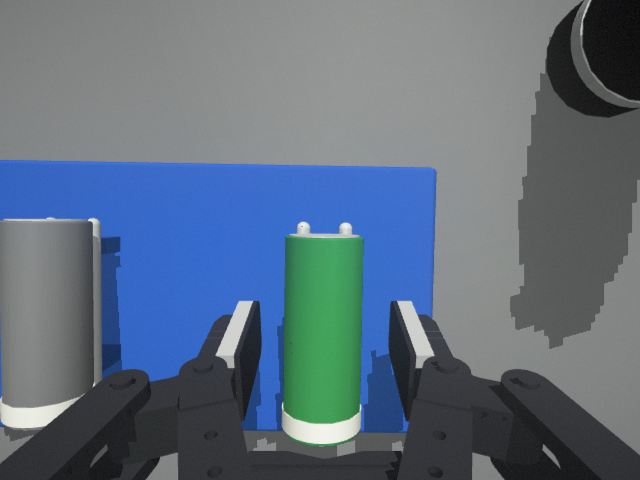

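The fingers straddle the green cell, centred on it at column 323 against 325 for the fingers. Its flat end is at row 236 and its band end at about row 438. Next I close.

```bash
python3 - <<'E'
from h import *
s=pickle.load(open("w2.pkl","rb"))
d=np.array([np.cos(np.radians(253.5)),np.sin(np.radians(253.5)),0])
f=lambda p:np.r_[proj("wrist",np.array([p[0],p[1],.041])-.03275*d+[0,0,.013],s)[0]-[324,236]]
r=least_squares(f,[.635,-.167]);print(r.x)
c=np.r_[r.x,.041]
print(proj("wrist",[c+.03075*d+[0,0,.013],c+.03075*d],s))
E
python3 -m inch '[{"dp":[0,0,-0.001],"turn":[0,0,0],"jaw":0.55},{"dp":[0,0,0],"turn":[0,0,0],"jaw":0.6},{"dp":[0,0,0],"turn":[0,0,0],"jaw":0.65},{"dp":[0,0,0],"turn":[0,0,0],"jaw":0.7},{"dp":[0,0,0],"turn":[0,0,0],"jaw":0.75},{"dp":[0,0,0],"turn":[0,0,0],"jaw":0.8},{"dp":[0,0,0],"turn":[0,0,0],"jaw":0.9},{"dp":[0,0,0],"turn":[0,0,0],"jaw":1},{"dp":[0,0,0],"turn":[0,0,0],"jaw":1}]' 80
```

```text
[ 0.63369292 -0.17014839]
[[323.47352044 444.97591357]
 [323.43577234 424.23362099]]
time: 3.32
eef_pos: [0.6341, -0.1701, 0.0216]
tool_rot: [179.9, -15.0, 73.7]
contact_force: [-4.7, 0.5, 6.4]
opening: 0.0239
gripper_force: 77.9
```

```bash
python3 -m inch '[{"dp":[0,0,0.01],"turn":[0,0,0],"jaw":1},{"dp":[0,0,0.03],"turn":[0,0,0],"jaw":1},{"dp":[0,0,0.04],"turn":[0,0,0],"jaw":1},{"dp":[-0.01,0.04,0.04],"turn":[0,0,0.07],"jaw":1},{"dp":[-0.01,0.04,0.04],"turn":[0,0,0.07],"jaw":1},{"dp":[-0.01,0.04,0.02],"turn":[0,0,0.07],"jaw":1},{"dp":[-0.01,0.04,0],"turn":[0,0,0.07],"jaw":1},{"dp":[-0.01,0.04,0],"turn":[0,0,0.07],"jaw":1},{"dp":[-0.01,0.03,0],"turn":[0,0,0.069],"jaw":1},{"dp":[-0.01,0.01,0],"turn":[0,0,0],"jaw":1}]'
python3 -m inch '[{"dp":[0,0,0],"turn":[0,0,0],"jaw":1},{"dp":[0,0,0],"turn":[0,0,0],"jaw":1}]'
python3 - <<'E'
from h import *
s=get_state();im=snapshot("wrist");cv2.imwrite("pics/w3.png",im[:,:,::-1]);pickle.dump(s,open("w3.pkl","wb"))
E
```

```text
time: 4.58
eef_pos: [0.564, 0.0721, 0.2018]
tool_rot: [179.8, -15.0, 97.9]
contact_force: [0.3, 1.0, -0.8]
opening: 0.0241
gripper_force: 78.5
time: 4.82
eef_pos: [0.5649, 0.0692, 0.2015]
tool_rot: [179.8, -14.9, 97.7]
contact_force: [0.6, 0.5, -1.7]
opening: 0.0239
gripper_force: 78.5
```

View pics/w3.png

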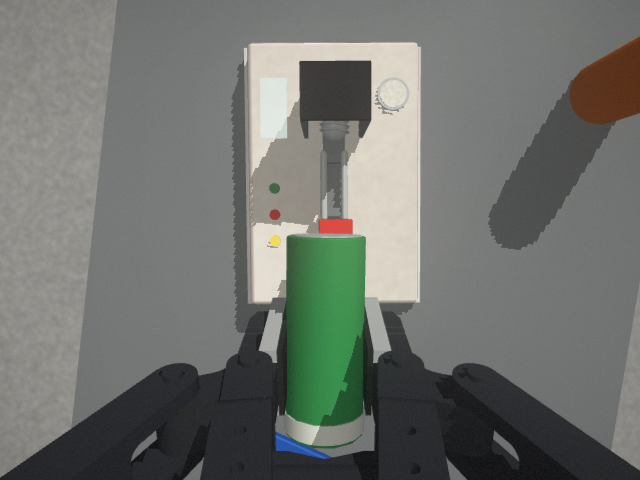

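The cell is held square, with its axis at column 326 and flat end at row 236. The tester is below it: hood top (300–371, 61–121), lip (319–353, 219+). I zoom in to measure the cradle.

```bash
python3 - <<'E'
import cv2
a=cv2.imread("pics/w3.png")[35:255,232:432];cv2.imwrite("pics/crop3.png",cv2.resize(a,None,fx=2.7,fy=2.7,interpolation=cv2.INTER_CUBIC))
E
```

```text
(no output)
```

View pics/crop3.png

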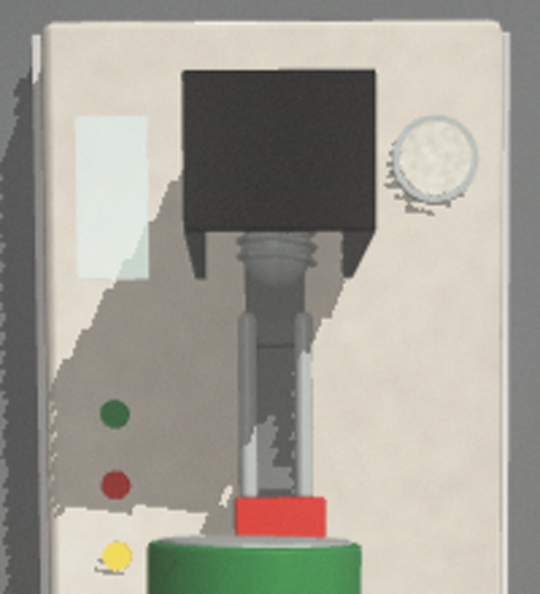

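```bash
cat >fit3.py <<'E'
from h import *
s=pickle.load(open("w3.pkl","rb"))
q=lambda x,y:(232+x/2.7,35+y/2.7)
# cradle frame: origin bay actual; params u,v,yaw
O=[((183,71),(-.07225,-.022,.092)),((375,71),(-.07225,.022,.092)),((375,231),(-.03625,.022,.092)),((182,231),(-.03625,-.022,.092)),
((235,498),(.02475,-.011,.0785)),((326,498),(.02475,.011,.0785)),((248,314),(-.025,-.008,.047)),((304,314),(-.025,.008,.047))]
f=lambda p:np.concatenate([proj("wrist",pose(p,L),s)[0]-q(*a) for a,L in O])
for k in(1,-1):
  if k==-1: O=[(a,(L[0],-L[1],L[2])) for a,L in O]
  r=least_squares(f,[.56,.13,-1.436],loss='soft_l1');print(k,r.x,np.degrees(r.x[2]),r.cost,r.fun.reshape(-1,2).round(1).tolist())
  if k==1:R1=r
# case: top corners far end
p=min((R1,r),key=lambda r:r.cost).x
for sx in(-.11225,):
  print([proj("wrist",pose(p,(sx,y,.03)),s).round(1).tolist() for y in(-.065,.065)],q(47,25),q(500,22))
# held cell
T=R.from_euler('xyz',s["tool_rot"],degrees=True).as_matrix()
# in-hand cell axis dir in tool frame: level at 15deg lean
th=np.radians(15);ax=np.array([-np.cos(th),0,-np.sin(th)])
up=np.array([np.sin(th),0,-np.cos(th)])
print("d",T@ax,"up",T@up)
for z in(-.019,):
 for off in(.003,.005,.008):
  c=np.array([0,0,z])-off*ax
  W=lambda t:s["eef_pos"]+T@t
  print(off,W(c),proj("wrist",[W(c-.03275*ax+.013*up),W(c+.03075*ax+.013*up),W(c+.03075*ax)],s).round(1).tolist())
E
python3 fit3.py
```

```text
1 [ 0.56356074  0.12986577 -1.43027179] -81.94853712494617 2.182767327519409 [[-0.6, 0.2], [0.4, -0.3], [0.5, 0.0], [0.4, 0.6], [-0.2, 0.6], [-0.2, 0.3], [-1.0, -0.8], [0.5, -1.0]]
-1 [ 0.57005024  0.13073749 -1.43747947] -82.36150650210116 389.6761460087412 [[83.0, -0.1], [-60.1, -0.1], [-60.0, 0.3], [83.1, 0.3], [43.2, 0.5], [-24.2, 0.5], [30.5, -0.9], [-12.4, -0.9]]
[[[245.9, 37.1]], [[419.2, 35.9]]] (249.4074074074074, 44.25925925925926) (417.18518518518516, 43.148148148148145)
d [ 0.13237921 -0.99119857  0.00106424] up [-3.22792861e-03  6.42577704e-04  9.99994584e-01]
0.003 [0.56506818 0.06732683 0.2198457 ] [[326.8, 241.3], [326.8, 450.9], [326.6, 429.6]]
0.005 [0.56480343 0.06930922 0.21984357] [[326.8, 234.5], [326.8, 444.5], [326.6, 423.7]]
0.008 [0.56440629 0.07228282 0.21984037] [[326.8, 224.3], [326.8, 434.8], [326.6, 414.9]]
```

```bash
cat >plan.py <<'E'
from h import *
BAY=np.array([.5636,.1299,.059]);YAW=-82.0
D=np.array([np.cos(np.radians(YAW)),np.sin(np.radians(YAW)),0]);N=np.array([-D[1],D[0],0])
LEAN=15.0;CZ=.0193;OFF=.0044
def rot(th): # tool rotation for cell tilt th
    l=np.radians(LEAN-th)
    z=np.array([0,0,-1])*np.cos(l)-D*np.sin(l)
    y=N.copy(); x=np.cross(y,z); return np.c_[x,y,z]
def axis(th): return D*np.cos(np.radians(th))+np.array([0,0,np.sin(np.radians(th))])
def tcp(fx,fz,th,lat=0):
    F=BAY+D*fx/1e3+[0,0,fz/1e3]+N*lat/1e3
    G=F+(.03275+OFF)*axis(th)
    T=rot(th); return G+CZ*T[:,2],T
def comp(c,fz,th):
    t=np.radians(th); return -28.75-c-9+(9-fz*np.sin(t))/np.cos(t)
def delta(pos,T,tgt):
    p,Q=tgt; a=[(R.from_matrix(Q@np.diag(k)@T.T)).as_rotvec() for k in([1,1,1],[-1,-1,1])]
    return (p-pos).round(5),min(a,key=np.linalg.norm).round(4)
def now(s): return s["eef_pos"],R.from_euler('xyz',s["tool_rot"],degrees=True).as_matrix()
def cell(s):
    p,T=now(s); y=np.degrees(np.arctan2(-T[:,2]@D,-T[2,2]))
    th=LEAN-y; G=p-CZ*T[:,2]; F=G-(.03275+OFF)*axis(th)-BAY
    return dict(fx=F@D*1e3,fz=F[2]*1e3,lat=F@N*1e3,th=th)
E
python3 - <<'E'
from plan import *
s=get_state();p,T=now(s);print(cell(s))
A=tcp(9.2,58.5,30);B=tcp(9.2,28.5,30);C=tcp(-28.5,6.7,30)
print(delta(p,T,A));print(delta(*A,B),delta(*B,C))
E
```

```text
{'fx': np.float64(28.147168018416256), 'fz': np.float64(160.99338799989314), 'lat': np.float64(-7.311746864146172), 'th': np.float64(0.05547587517486363)}
(array([ 0.00521,  0.01482, -0.08395]), array([-0.5182, -0.0681,  0.0061]))
(array([ 0.  ,  0.  , -0.03]), array([0., 0., 0.])) (array([-0.00525,  0.03733, -0.0218 ]), array([0., 0., 0.]))
```

```bash
python3 -m inch '[{"dp":[0.0013,0.0037,-0.005],"turn":[-0.1296,-0.017,0.0015],"jaw":1},{"dp":[0.0013,0.0037,-0.019],"turn":[-0.1296,-0.017,0.0015],"jaw":1},{"dp":[0.0013,0.0037,-0.03],"turn":[-0.1296,-0.017,0.0015],"jaw":1},{"dp":[0.0013,0.0037,-0.03],"turn":[-0.1296,-0.017,0.0015],"jaw":1},{"dp":[0,0,-0.015],"turn":[0,0,0],"jaw":1},{"dp":[0,0,0],"turn":[0,0,0],"jaw":1},{"dp":[0,0,0],"turn":[0,0,0],"jaw":1}]'
python3 - <<'E'
from plan import *
s=get_state();p,T=now(s);print(cell(s))
B=tcp(9.2,28.5,30);C=tcp(-28.5,6.7,30)
print(delta(p,T,B),delta(*B,C))
im=snapshot("wrist");cv2.imwrite("pics/w4.png",im[:,:,::-1]);pickle.dump(s,open("w4.pkl","wb"))
E
```

```text
time: 5.75
eef_pos: [0.5702, 0.0834, 0.1033]
tool_rot: [180.0, 14.9, 97.9]
contact_force: [-0.0, -0.4, -1.0]
opening: 0.0242
gripper_force: 78.4
{'fx': np.float64(9.843607268537378), 'fz': np.float64(44.39280929121689), 'lat': np.float64(0.09621426459338858), 'th': np.float64(29.939620820055644)}
(array([-0.00018,  0.00062, -0.01585]), array([-0.0011,  0.0001,  0.002 ])) (array([-0.00525,  0.03733, -0.0218 ]), array([0., 0., 0.]))
```

View pics/w4.png

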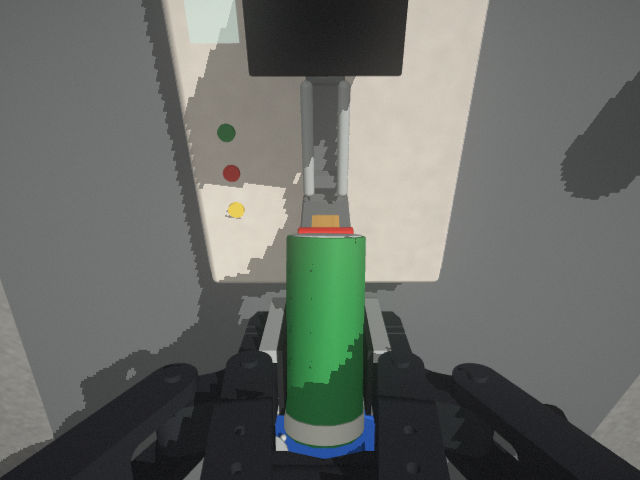

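Laterally the cell (column 326) lines up with the wires, lip and hood (325–326). I check the predicted rows against this view.

```bash
python3 - <<'E'
from plan import *
s=pickle.load(open("w4.pkl","rb"))
W=lambda x,y,z:BAY+D*x/1e3+N*y/1e3+[0,0,z/1e3]
for n,P in dict(hoodtop=W(-36.25,22,33),hoodtopL=W(-36.25,-22,33),hoodbot=W(-36.25,22,30),lip_top_edge=W(24.75,11,19.5),lipL=W(24.75,-11,19.5),lip_bot=W(24.75,11,15.5),wire_end=W(-25,8,-12),wire_end2=W(27,8,-12),casefront=W(87.75,65,-29)).items(): print(n,proj("wrist",P,s).round(1))
p,T=now(s);c=cell(s);a=axis(c['th']);u=np.cross(N,a);u*=np.sign(u[2])
F=p-CZ*T[:,2]-(.03275+OFF)*a
print(proj("wrist",[F+.013*u,F+.0635*a+.013*u],s).round(1))
F=[]
for i in range(8): snapshot("wrist");F.append(get_state()["contact_force"])
F=np.array(F);print(F.mean(0),F.std(0))
E
```

```text
hoodtop [[402.   79.1]]
hoodtopL [[249.9  79.4]]
hoodbot [[400.5  76.7]]
lip_top_edge [[354.  232.8]]
lipL [[297.9 232.9]]
lip_bot [[353.4 227.5]]
wire_end [[346.1  82.3]]
wire_end2 [[343.3 200.2]]
casefront [[440.6 281.2]]
[[326.5 236.8]
 [326.9 447.2]]
[-0.31796416  0.20365735 -1.0956757 ] [0.54993315 0.42549904 0.6487052 ]
```

```bash
python3 -m inch '[{"dp":[-0.0002,0.0006,-0.008],"turn":[0,0,0.002],"jaw":1},{"dp":[0,0,-0.0078],"turn":[-0.001,0,0],"jaw":1},{"dp":[0,0,0],"turn":[0,0,0],"jaw":1},{"dp":[-0.001,0.0075,-0.0044],"turn":[0,0,0],"jaw":1},{"dp":[-0.001,0.0075,-0.0044],"turn":[0,0,0],"jaw":1},{"dp":[-0.001,0.0075,-0.0044],"turn":[0,0,0],"jaw":1},{"dp":[-0.001,0.0075,-0.0044],"turn":[0,0,0],"jaw":1},{"dp":[-0.001,0.006,-0.0035],"turn":[0,0,0],"jaw":1},{"dp":[0,0,0],"turn":[0,0,0],"jaw":1},{"dp":[0,0,0],"turn":[0,0,0],"jaw":1}]'
cat >feel.py <<'E'
from plan import *
import sys
F=[]
for i in range(int(sys.argv[1])): snapshot("wrist");F.append(get_state()["contact_force"])
F=np.array(F)-[-.32,.2,-1.1];s=get_state();p,T=now(s)
print({k:round(float(v),2) for k,v in cell(s).items()},"F along d,lat,z:",(F@np.c_[D,N,[0,0,1]]).mean(0).round(2),"t",s["time"],"grip",s["gripper_force"])
E
python3 feel.py 6
python3 - <<'E'
from plan import *
p,T=now(get_state());print(delta(p,T,tcp(comp(0,6,30),6,30)),delta(p,T,tcp(comp(6,6,30),6,30)))
E
```

```text
time: 7.45
eef_pos: [0.5645, 0.1211, 0.0655]
tool_rot: [-179.9, 15.1, 98.1]
contact_force: [0.3, 0.2, -0.9]
opening: 0.0239
gripper_force: 78.4
{'fx': -28.53, 'fz': 6.5, 'lat': -0.37, 'th': 30.04} F along d,lat,z: [0.27 0.35 0.08] t 7.75 grip 78.41694831848145
(array([ 5.00e-05,  2.32e-03, -5.30e-04]), array([ 0.0009, -0.0009, -0.0024])) (array([-0.00078,  0.00827, -0.00053]), array([ 0.0009, -0.0009, -0.0024]))
```

```bash
python3 -m inch '[{"dp":[0,0.002,-0.0005],"turn":[0,0,-0.002],"jaw":1},{"dp":[-0.0002,0.0016,0],"turn":[0,0,0],"jaw":1},{"dp":[-0.0002,0.0016,0],"turn":[0,0,0],"jaw":1},{"dp":[-0.0002,0.0016,0],"turn":[0,0,0],"jaw":1},{"dp":[-0.0002,0.0015,0],"turn":[0,0,0],"jaw":1},{"dp":[0,0,0],"turn":[0,0,0],"jaw":1},{"dp":[0,0,0],"turn":[0,0,0],"jaw":1}]'
python3 feel.py 12
```

```text
time: 8.62
eef_pos: [0.5636, 0.1295, 0.0649]
tool_rot: [-179.9, 15.1, 98.0]
contact_force: [0.2, -2.7, -0.8]
opening: 0.0239
gripper_force: 78.5
{'fx': -36.97, 'fz': 5.9, 'lat': -0.05, 'th': 30.04} F along d,lat,z: [3.56 0.02 0.42] t 9.225 grip 78.49740386009216
```

```bash
sed -i 's/^LEAN=/BAY=BAY-.001*D\nLEAN=/' plan.py
python3 -m inch '[{"dp":[-0.0002,0.0012,0],"turn":[0,0,0],"jaw":1},{"dp":[-0.0002,0.0012,0],"turn":[0,0,0],"jaw":1},{"dp":[-0.0001,0.0012,0],"turn":[0,0,0],"jaw":1},{"dp":[-0.0002,0.0012,0],"turn":[0,0,0],"jaw":1},{"dp":[-0.0001,0.0012,0],"turn":[0,0,0],"jaw":1},{"dp":[0,0,0],"turn":[0,0,0],"jaw":1},{"dp":[0,0,0],"turn":[0,0,0],"jaw":1}]'
python3 feel.py 16
```

```text
time: 10.1
eef_pos: [0.5628, 0.1352, 0.0649]
tool_rot: [-179.9, 15.1, 98.0]
contact_force: [0.3, -7.3, -0.5]
opening: 0.0243
gripper_force: 78.6
{'fx': -41.53, 'fz': 5.94, 'lat': -0.06, 'th': 30.09} F along d,lat,z: [7.35 0.02 0.92] t 10.9 grip 78.57335329055786
```

```bash
cat >roll.py <<'E'
from plan import *
import sys
c,fz=float(sys.argv[1]),float(sys.argv[2]);ths=[float(a) for a in sys.argv[3:]]
p,T=now(get_state())
for th in ths:
    g=tcp(comp(c,fz,th),fz,th);d=delta(p,T,g);print(th,(d[0]*1e3).round(2),d[1]);p,T=g
E
python3 roll.py 11.8 6 30 27 24 21 18 15
```

```text
30.0 [-0.06  1.09 -0.  ] [ 0.0017 -0.0011 -0.0002]
27.0 [ 0.01 -0.06 -1.95] [ 0.0519  0.0073 -0.    ]
24.0 [-0.    0.02 -1.94] [0.0519 0.0073 0.    ]
21.0 [-0.01  0.1  -1.93] [0.0519 0.0073 0.    ]
18.0 [-0.03  0.18 -1.91] [ 0.0519  0.0073 -0.    ]
15.0 [-0.04  0.26 -1.89] [0.0519 0.0073 0.    ]
```

```bash
python3 -m inch '[{"dp":[-0.0001,0.0011,0],"turn":[0.001,-0.001,0],"jaw":1},{"dp":[0,0,-0.00098],"turn":[0.026,0.0037,0],"jaw":1},{"dp":[0,0,-0.00098],"turn":[0.026,0.0036,0],"jaw":1},{"dp":[0,0,-0.00097],"turn":[0.026,0.0037,0],"jaw":1},{"dp":[0,0,-0.00097],"turn":[0.026,0.0036,0],"jaw":1},{"dp":[0,0.00005,-0.00097],"turn":[0.026,0.0037,0],"jaw":1},{"dp":[0,0.00005,-0.00096],"turn":[0.026,0.0036,0],"jaw":1},{"dp":[0,0,0],"turn":[0,0,0],"jaw":1},{"dp":[0,0,0],"turn":[0,0,0],"jaw":1}]'
python3 feel.py 12; python3 roll.py 11.8 6 21 18 15 12 9 6 3 0
```

```text
time: 12.02
eef_pos: [0.5627, 0.1361, 0.0591]
tool_rot: [-180.0, 6.0, 98.0]
contact_force: [-0.5, -8.1, 0.6]
opening: 0.0242
gripper_force: 78.5
{'fx': -42.08, 'fz': 5.95, 'lat': -0.04, 'th': 21.02} F along d,lat,z: [ 7.71 -0.71  1.62] t 12.625 grip 78.51232767105103
21.0 [0.02 0.14 0.03] [ 0.0005 -0.0001 -0.0001]
18.0 [-0.03  0.18 -1.91] [ 0.0519  0.0073 -0.    ]
15.0 [-0.04  0.26 -1.89] [0.0519 0.0073 0.    ]
12.0 [-0.05  0.34 -1.86] [0.0519 0.0073 0.    ]
9.0 [-0.06  0.41 -1.83] [0.0519 0.0073 0.    ]
6.0 [-0.07  0.49 -1.8 ] [ 0.0519  0.0073 -0.    ]
3.0 [-0.08  0.56 -1.75] [ 0.0519  0.0073 -0.    ]
0.0 [-0.09  0.62 -1.71] [0.0519 0.0073 0.    ]
```

```bash
python3 -m inch '[{"dp":[-0.0001,0.0006,0],"turn":[0,0,0],"jaw":1},{"dp":[0,0.0001,-0.00095],"turn":[0.026,0.0037,0],"jaw":1},{"dp":[0,0.0001,-0.00095],"turn":[0.026,0.0036,0],"jaw":1},{"dp":[0,0.0001,-0.00095],"turn":[0.026,0.0037,0],"jaw":1},{"dp":[0,0.00015,-0.00095],"turn":[0.026,0.0036,0],"jaw":1},{"dp":[0,0.00015,-0.00093],"turn":[0.026,0.0037,0],"jaw":1},{"dp":[0,0.0002,-0.00093],"turn":[0.026,0.0036,0],"jaw":1},{"dp":[0,0,0],"turn":[0,0,0],"jaw":1},{"dp":[0,0,0],"turn":[0,0,0],"jaw":1}]'
python3 feel.py 12; python3 roll.py 12.3 6 12 9 6 3 0
```

```text
time: 13.75
eef_pos: [0.5626, 0.1375, 0.0534]
tool_rot: [-180.0, -3.0, 98.0]
contact_force: [-1.2, -8.4, 1.0]
opening: 0.0239
gripper_force: 78.6
{'fx': -42.03, 'fz': 5.95, 'lat': 0.08, 'th': 12.0} F along d,lat,z: [ 8.22 -1.27  2.32] t 14.35 grip 78.62243056297302
12.0 [-0.1   0.08  0.04] [ 0.0001 -0.     -0.0001]
9.0 [-0.06  0.41 -1.83] [0.0519 0.0073 0.    ]
6.0 [-0.07  0.49 -1.8 ] [ 0.0519  0.0073 -0.    ]
3.0 [-0.08  0.56 -1.75] [ 0.0519  0.0073 -0.    ]
0.0 [-0.09  0.62 -1.71] [0.0519 0.0073 0.    ]
```

```bash
python3 -m inch '[{"dp":[-0.00005,0.0002,-0.0009],"turn":[0.026,0.0037,0],"jaw":1},{"dp":[0,0.0002,-0.0009],"turn":[0.026,0.0036,0],"jaw":1},{"dp":[-0.00005,0.00024,-0.0009],"turn":[0.026,0.0037,0],"jaw":1},{"dp":[0,0.00025,-0.0009],"turn":[0.026,0.0036,0],"jaw":1},{"dp":[-0.00005,0.00028,-0.00088],"turn":[0.026,0.0037,0],"jaw":1},{"dp":[0,0.00028,-0.00088],"turn":[0.026,0.0036,0],"jaw":1},{"dp":[0,0,0],"turn":[0,0,0],"jaw":1},{"dp":[0,0,0],"turn":[0,0,0],"jaw":1}]'
python3 feel.py 10; python3 roll.py 12.3 6 3 0
python3 - <<'E'
from h import *
cv2.imwrite("pics/sc5.png",snapshot("side")[:,:,::-1])
a=snapshot("scene")[:,:,::-1];cv2.imwrite("pics/sn5.png",a)
b=cv2.imread("pics/sc5.png")
f=lambda i,x,y:cv2.resize(i[y:y+120,x:x+100],(400,480),interpolation=cv2.INTER_CUBIC)
cv2.imwrite("pics/c5.png",np.hstack([f(a,390,180),f(b,245,280)]))
E
```

```text
time: 15.35
eef_pos: [0.5625, 0.1389, 0.048]
tool_rot: [180.0, -12.0, 98.0]
contact_force: [-0.9, -8.4, 1.9]
opening: 0.0238
gripper_force: 78.7
{'fx': -41.26, 'fz': 5.94, 'lat': 0.14, 'th': 2.98} F along d,lat,z: [ 8.38 -2.1   2.53] t 15.85 grip 78.72685074806213
3.0 [-0.15  0.06  0.07] [-0.0004  0.     -0.0001]
0.0 [-0.09  0.62 -1.71] [0.0519 0.0073 0.    ]
```

View pics/c5.png

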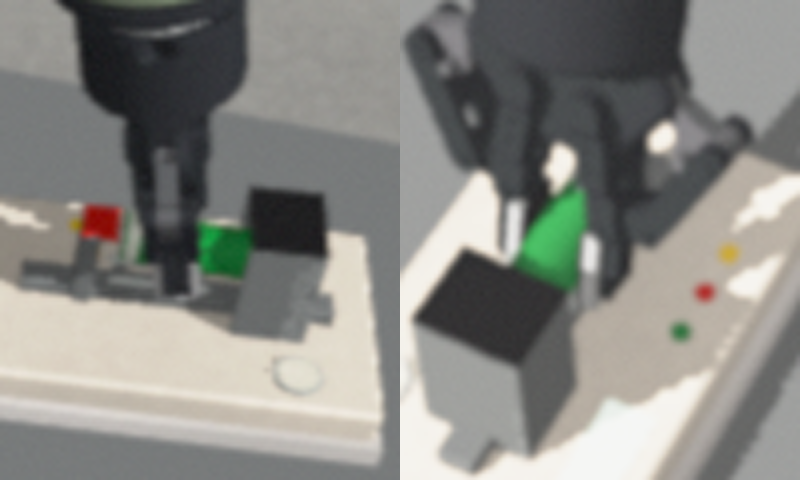

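The cell is nearly level, behind the red lip at crop (100,222) and under the hood. I finish the roll, then sink it.

```bash
python3 -m inch '[{"dp":[0,0.00028,-0.00086],"turn":[0.026,0.0037,0],"jaw":1},{"dp":[0,0.00028,-0.00086],"turn":[0.026,0.0036,0],"jaw":1},{"dp":[0,0,0],"turn":[0,0,0],"jaw":1},{"dp":[0,-0.0002,-0.0005],"turn":[0,0,0],"jaw":1},{"dp":[0,-0.0001,-0.0005],"turn":[0,0,0],"jaw":1},{"dp":[0,-0.0001,-0.0005],"turn":[0,0,0],"jaw":1},{"dp":[0,0,-0.0005],"turn":[0,0,0],"jaw":1},{"dp":[0,0,0],"turn":[0,0,0],"jaw":1},{"dp":[0,0,0],"turn":[0,0,0],"jaw":1}]'
python3 feel.py 8
```

```text
time: 17.08
eef_pos: [0.5629, 0.1393, 0.0444]
tool_rot: [179.9, -15.0, 98.0]
contact_force: [0.5, -7.7, 2.3]
opening: 0.0238
gripper_force: 78.8
{'fx': -40.55, 'fz': 4.13, 'lat': 0.6, 'th': -0.04} F along d,lat,z: [ 8.04 -0.38  3.97] t 17.475 grip 78.77660036087036
```

```bash
python3 -m inch '[{"dp":[0,0,-0.0005],"turn":[0,0,0],"jaw":1},{"dp":[0,0,-0.0005],"turn":[0,0,0],"jaw":1},{"dp":[0,0,-0.0005],"turn":[0,0,0],"jaw":1},{"dp":[0,0,-0.0005],"turn":[0,0,0],"jaw":1},{"dp":[0,0,-0.0005],"turn":[0,0,0],"jaw":1},{"dp":[0,0,0],"turn":[0,0,0],"jaw":1},{"dp":[0,0,0],"turn":[0,0,0],"jaw":1}]'
python3 feel.py 8
```

```text
time: 18.35
eef_pos: [0.5631, 0.1393, 0.042]
tool_rot: [179.9, -15.0, 98.0]
contact_force: [1.1, -7.6, 2.8]
opening: 0.024
gripper_force: 78.8
{'fx': -40.54, 'fz': 1.68, 'lat': 0.77, 'th': -0.04} F along d,lat,z: [7.88 0.44 3.72] t 18.75 grip 78.81454825401306
```

```bash
python3 -m inch '[{"dp":[0,0,-0.0005],"turn":[0,0,0],"jaw":1},{"dp":[0,0,-0.0005],"turn":[0,0,0],"jaw":1},{"dp":[0,-0.0008,0],"turn":[0,0,0],"jaw":1},{"dp":[0.0001,-0.0008,0],"turn":[0,0,0],"jaw":1},{"dp":[0,-0.0008,0],"turn":[0,0,0],"jaw":1},{"dp":[0.0001,-0.0008,0],"turn":[0,0,0],"jaw":1},{"dp":[0,-0.0008,0],"turn":[0,0,0],"jaw":1},{"dp":[0.0001,-0.0008,0],"turn":[0,0,0],"jaw":1},{"dp":[0,0,0],"turn":[0,0,0],"jaw":1},{"dp":[0,0,0],"turn":[0,0,0],"jaw":1}]'
python3 feel.py 10
```

```text
time: 20.0
eef_pos: [0.5635, 0.135, 0.0411]
tool_rot: [179.9, -15.1, 98.0]
contact_force: [2.3, -4.8, 0.4]
opening: 0.0242
gripper_force: 78.9
{'fx': -36.2, 'fz': 0.73, 'lat': 0.53, 'th': -0.07} F along d,lat,z: [5.31 1.98 2.67] t 20.5 grip 78.87992262840271
```

```bash
python3 -m inch '[{"dp":[0.0001,-0.0007,0],"turn":[0,0,0],"jaw":1},{"dp":[0.0001,-0.0007,0],"turn":[0,0,0],"jaw":1},{"dp":[0.0001,-0.0007,0],"turn":[0,0,0],"jaw":1},{"dp":[0.0001,-0.0007,0],"turn":[0,0,0],"jaw":1},{"dp":[0,0,0],"turn":[0,0,0],"jaw":1},{"dp":[0,0,0],"turn":[0,0,0],"jaw":1}]'
python3 feel.py 10
```

```text
time: 21.25
eef_pos: [0.5631, 0.1324, 0.0408]
tool_rot: [180.0, -15.1, 98.0]
contact_force: [1.9, -3.1, 0.6]
opening: 0.0244
gripper_force: 78.8
{'fx': -33.59, 'fz': 0.51, 'lat': -0.14, 'th': -0.09} F along d,lat,z: [3.59 2.09 0.75] t 21.75 grip 78.81725907325745
```

```bash
python3 -m inch '[{"dp":[0,-0.0004,-0.0003],"turn":[0,0,0],"jaw":1},{"dp":[0.0001,-0.0003,-0.0003],"turn":[0,0,0],"jaw":1},{"dp":[0,0,0],"turn":[0,0,0],"jaw":1},{"dp":[0,0,0],"turn":[0,0,0],"jaw":1}]'
python3 feel.py 10
```

```text
time: 22.25
eef_pos: [0.5631, 0.1316, 0.0402]
tool_rot: [180.0, -15.1, 98.0]
contact_force: [0.1, -2.9, 0.8]
opening: 0.0241
gripper_force: 78.8
{'fx': -32.89, 'fz': -0.12, 'lat': -0.21, 'th': -0.09} F along d,lat,z: [ 3.11 -0.21  1.39] t 22.75 grip 78.75304341316223
```

```bash
python3 -m inch '[{"dp":[0,0,0],"turn":[0,0,0],"jaw":1},{"dp":[0,0,0],"turn":[0,0,0],"jaw":1},{"dp":[0,0,0],"turn":[0,0,0],"jaw":0.7},{"dp":[0,0,0],"turn":[0,0,0],"jaw":0.66},{"dp":[0,0,0],"turn":[0,0,0],"jaw":0.62},{"dp":[0,0,0],"turn":[0,0,0],"jaw":0.55},{"dp":[0,0,0],"turn":[0,0,0],"jaw":0.45},{"dp":[0,0,0],"turn":[0,0,0],"jaw":0.4},{"dp":[0,0,0],"turn":[0,0,0],"jaw":0.4}]' 20
python3 feel.py 4
```

```text
time: 23.88
eef_pos: [0.5632, 0.1316, 0.0402]
tool_rot: [180.0, -15.1, 98.0]
contact_force: [0.6, -0.1, -0.3]
opening: 0.0511
gripper_force: 0.0
{'fx': -32.85, 'fz': -0.11, 'lat': -0.14, 'th': -0.09} F along d,lat,z: [0.39 0.4  1.4 ] t 24.075 grip 0.0
```

Released cleanly. I retreat straight up and look.

```bash
python3 -m inch '[{"dp":[0,0,0.005],"turn":[0,0,0],"jaw":0.4},{"dp":[0,0,0.01],"turn":[0,0,0],"jaw":0.4},{"dp":[0,0,0.02],"turn":[0,0,0],"jaw":0.4},{"dp":[0,0,0.03],"turn":[0,0,0],"jaw":0.4},{"dp":[0,0,0.04],"turn":[0,0,0],"jaw":0.4},{"dp":[0,0,0.04],"turn":[0,0,0],"jaw":0.4},{"dp":[0,-0.02,0.04],"turn":[0,0,0],"jaw":0.4},{"dp":[0,-0.02,0],"turn":[0,0,0],"jaw":0.4},{"dp":[0,0,0],"turn":[0,0,0],"jaw":0.4},{"dp":[0,0,0],"turn":[0,0,0],"jaw":0.4}]'
python3 - <<'E'
from h import *
w=snapshot("wrist")[:,:,::-1];a=snapshot("scene")[:,:,::-1];b=snapshot("side")[:,:,::-1]
f=lambda i,x,y:cv2.resize(i[y:y+75,x:x+100],(400,300),interpolation=cv2.INTER_CUBIC)
cv2.imwrite("pics/c6.png",np.vstack([np.hstack([cv2.resize(w,(400,300)),cv2.resize(w[0:300,150:550],(400,300))]),np.hstack([f(a,390,215),f(b,230,300)])]))
E
```

```text
time: 25.32
eef_pos: [0.5629, 0.0921, 0.2248]
tool_rot: [-180.0, -15.1, 98.0]
contact_force: [-0.2, -0.3, 0.5]
opening: 0.0516
gripper_force: 0.0
```

View pics/c6.png

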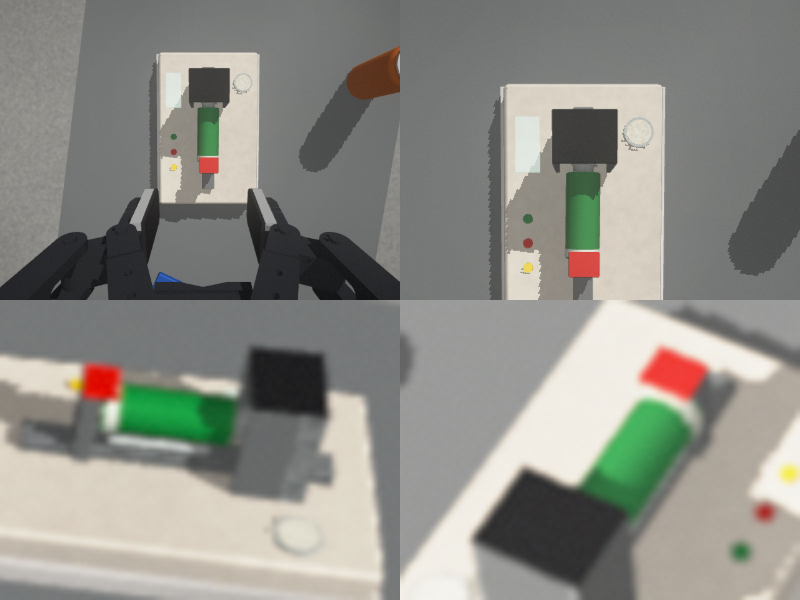

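The cell lies level on the wires. Its button end is under the red lip and its flat end is on the spring, with the gripper well clear, so I hand it in.

```bash
python3 -c "
from bench import *
print(sign_off())"
```

```text
the job is handed in; nothing more can be done
None
```

The green cell is lying level in the tester's cradle, button under the lip and flat end on the spring. The job was handed in at about 25 s with the gripper clear; the highest reading I took was about 9 N, and the spent cell and bench items were not touched.

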